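# Set the strip gauge with its thumbwheel

## Robot

A 7-joint arm with a two-finger parallel gripper is mounted at the origin on the work surface. World frame = base frame: x ahead of the robot, y to its left, z up, the work surface at z = 0. Lengths are in m, angles in rad, forces in N, time in s.
With the tool pointing down it reaches from about 0.4 to 0.9 m from the base axis. Payload 5.5 kg.
Tool frame: the origin (TCP) lies midway between the tips of the shut fingers; the grasp point (between the pads) lies 19 mm behind it; z points along the fingers, y is the line along which they close (so a half turn about z gives the same grasp; the last joint's range is limited). The gripper opens to 85 mm and grips with 20 to 120 N. Pads are 22 mm wide; open, the fingers measure 114 mm over their backs; the gripper's body (76 mm by 85 mm) begins 54 mm behind the grasp point. The pads swing forward as they close: fully open they stand 13 mm farther back than shut.
Start: joints at [-1.049, 0.501, -0.427, 1.55, 0.221, 1.138, -0.21], TCP at [0.166, 0.628, 0.193] pointing down, gripper open.
Joint ranges: [-2.88, 2.88], [-0.31, 2.03], [-1.54, 1.56], [0.2, 2.42], [-1.41, 4.55], [0.19, 2.02], [-2.57, 2.57]. Speed limits (rad/s): [2.57, 2.57, 3.14, 3.14, 3.14, 3.14, 3.14].

## Interface

Orientations are given as a 3x3 rotation matrix whose columns are the frame's x, y, z axes.
In Python, from station import r, eyes, ticket gives the robot as it stands.
- The arm moves only by the shell command python3 -m jog 'ROWS' [FORCE]. ROWS is JSON, a list of rows, each a list of 3 entries, a list of its own where there are three numbers: the opening in per cent of the stroke, from 0 (shut) to 100 (fully open), then the shift along the tool's x, y, z in cm, then the turn about the tool's z in rad. A call has 1 to 12 rows; each row shifts and turns the commanded pose from where the row before left it, along the tool's axes as they then stand; what a row does not reach is not made up. A row lasts 1/12 s, in which the tool goes at most 41.7 mm and 7.16 degrees, less where a joint would pass 70% of its speed; a pose out of reach is approached as far as the arm can. A call is refused whole if a number of a shift passes 4.17 or a number of a turn 0.125, either way. A call with a gripper value outside its range is refused whole. The fingers move at their own pace and stop on an object; FORCE is the grip in N (left out, the last holds). Time passes only in rows, so rows that do not move let the fingers close. It gives the time, the measured TCP pose, the force, the opening and the grip force at its end, in the units of the state.
- r.state(): the state, without advancing time (a new reading comes with each control period).
- eyes.get_image(name): name is "side" or "top" or "wrist"; returns a dict with "img" (384x512x3 uint8, red, green, blue), "depth" (384x512 float32, m along the optical axis (not along the pixel's ray), 0 where there is no reading), "fx", "fy", "cx", "cy" (pixels), "k1" (the pictures are not rectified: a ray, as slopes to the right and down, at radius r is drawn at 1 + k1 r^2 times it, then the intrinsics apply), "rvec" (rotation vector, rad) and "tvec" (3), from world to camera coordinates, as OpenCV has them. Camera axes: x right, y down, z forward; pixel columns grow to the right and rows downward; lengths in m; the calibration is good to about 2 mm. A picture is of the moment at which its call begins.
- ticket.hand_in(): hands the job in; it is judged then, once.
The state is a dict: "clock": time; "q": joint angles; "joint_vel": joint speeds; "joint_torque": joint torques, N m; "tool_pos": TCP position; "tool_rot": TCP orientation; "force": force on the tool from outside, world axes, zero at the start; "ft_torque": the same for the moment, N m; "width": finger opening in m; "gripper_force": force on a finger pad.
Only numpy, scipy, OpenCV 4.12 (cv2) and the standard library are available. Lean on these libraries where they do the work, as an engineer would, in place of code of your own. Each camera call takes 0.05 s, during which the arm holds its last target. There are 200 camera calls.

## Task

Close the gap of the bench strip gauge to its set mark: roll the knurled thumbwheel under a fingertip until the pointer on the sliding jaw stands right opposite the pointer of the gauge rider, then take the hand away. Move the jaw by the wheel only: never touch the jaw or the rider, and leave the cup, the glue bottle, the screwdriver and the plywood offcut where they are, neither pushed nor lifted.

Things in the scene. Friction and masses are not known exactly. Their poses are not given: they have to be found in the camera images.
- fixture: Strip gauge screwed to the bench. Base plate 150 (x) by 290 (y) by 12 mm, y -55 to 235. Origin on the bench below the wheel's centre, z up; +y runs from the wheel to the fixed anvil block (inner face y 195, top 62 mm high); the jaw slides along y between. Grey cheeks beside the wheel, x 21 to 29 either side, y -38 to 38, tops 68 mm high. Gauge rail along y at x 66 to 78, 48 mm high.
- wheel: Knurled steel thumbwheel, 70 mm diameter, 34 mm wide (x -17 to 17), on a level shaft along the fixture's x. Origin at its centre, 50 mm above the bench (it turns with the wheel). It stays where it is left, and the rim needs 1 to 2 N of drag to turn: a fingertip drives it by friction, so press some newtons and drag; several strokes are needed.
- wheel_top (a point): Fixed point at the top of the wheel's rim, 85 mm above the bench, 17 mm above the cheeks; axes as the fixture's. Rolling the rim's top towards the fixture's +y (to the anvil) drives the jaw the same way and closes the gap; towards -y opens it. The jaw moves 15 mm per radian of wheel, 3 mm per 7 mm of rim travel. It can be rolled back if it overshoots.
- jaw: Sliding steel jaw, block 85 (x) by 30 (y) mm, top 60 mm above the bench, with a small dark triangular pointer on top at the gauge-rail side. Origin at the pointer's tip, fixture x 56 mm, middle of the 30 mm; axes as the fixture's. It starts 20 to 55 mm short of the rider (towards -y).
- rack (a point): Middle of the top of the brass rack fixed to the jaw, beside the wheel: a bar 12 mm wide at fixture x 34 to 46 mm, 136 mm long in y, top 73 mm above the bench (12 mm below the wheel's top). It is part of the jaw and moves with it; not to be touched.
- rider: Gauge rider, the set mark: dark steel saddle 18 by 16 mm on the gauge rail, with a screw head 12 mm across on top (70 mm above the bench) and a triangular pointer facing the jaw. Origin at the pointer's tip, 60 mm above the bench, fixture x 57 mm; axes as the fixture's. The jaw's pointer must come level with it along the fixture's y.
- cup: White open plastic cup, 66 mm across, 75 mm tall, standing loose; origin under its centre.
- glue: White glue bottle with an orange cap, 44 mm across, 105 mm tall, standing loose; origin under its centre.
- driver: Screwdriver lying loose on the bench, handle towards its -x; origin under its middle.
- offcut: Plywood offcut 60 x 40 x 20 mm lying loose; origin under its centre.

How it is judged:
On the way, in this order (a step that is already met when the one before it is completed fails the run):
1. a fingertip rolls the wheel while the jaw is still short of the mark (contact force between the fingers and wheel above 0.5 N and y of jaw in the frame of rider below -0.004 m and angular speed of wheel above 0.05 rad/s), for 0.1 s.
2. the jaw's pointer stands opposite the rider's (y of jaw in the frame of rider between -0.0025 and 0.0025 m), for 0.2 s.
At the end, for the whole second after the job is handed in: The jaw's pointer is within 2.5 mm of the rider's pointer along the slide, at rest, the robot clear of everything (all of step 2 and linear speed of jaw below 0.002 m/s); the robot touches nothing.
It fails at once if the jaw is pushed by the robot directly (contact force between any of the fingers, the arm and jaw above 0.5 N).
It fails at once if the rider is touched or shifted (contact force between any of the fingers, the arm and rider above 0.5 N).
It fails at once if a bystander is pushed or lifted (distance of any of cup, glue, driver, offcut from where it was at the start of the episode above 0.01 m).
It also fails if it takes over 51 s, if anything falls off the work surface, if the arm or the gripper's body presses on something with over 40 N, if the wrist force passes 120 N, or if a joint passes its speed limit or range.

## Working session

There is one attempt and no reset: what is moved stays moved. The work goes in short steps, Python scripts to look and compute and a shell command to move; the robot and the scene stay as the last step left them, time stands still between calls to the robot, and variables do not carry over. Pictures are saved under pics/ and viewed, at most 10 in all, crops included, and the job is handed in when it is done.

```bash
mkdir -p pics; cat > h.py <<'E'
import numpy as np, cv2
from station import r, eyes, ticket
def grab(n):
    d=eyes.get_image(n); d['R']=cv2.Rodrigues(np.array(d['rvec'],float))[0]; d['t']=np.array(d['tvec'],float).ravel(); return d
def save(d,f): cv2.imwrite('pics/'+f,cv2.cvtColor(d['img'],cv2.COLOR_RGB2BGR))
def slopes(d,uv):
    p=(np.atleast_2d(uv).astype(float)-[d['cx'],d['cy']])/[d['fx'],d['fy']]; s=p.copy()
    for _ in range(20): s=p/(1+d['k1']*(s**2).sum(1,keepdims=True))
    return s
def onplane(d,uv,z):
    s=slopes(d,uv); w=np.c_[s,np.ones(len(s))]@d['R']; c=-d['R'].T@d['t']
    return c+w*((z-c[2])/w[:,2])[:,None]
def depthpt(d,uv):
    uv=np.atleast_2d(uv); s=slopes(d,uv); z=np.array([d['depth'][int(round(v)),int(round(u))] for u,v in uv])
    return (np.c_[s,np.ones(len(s))]*z[:,None]-d['t'])@d['R']
def proj(d,P):
    c=np.atleast_2d(P)@d['R'].T+d['t']; s=c[:,:2]/c[:,2:]; s=s*(1+d['k1']*(s**2).sum(1,keepdims=True)); return s*[d['fx'],d['fy']]+[d['cx'],d['cy']]
E
python3 - <<'E'
from h import *
np.set_printoptions(precision=4,suppress=True)
for n in ('top','side'):
    d=grab(n); save(d,n+'0.png'); print(n,d['fx'],d['k1'],-d['R'].T@d['t'])
s=r.state(); print(s['clock'],s['tool_pos'],s['tool_rot'],s['force'],s['width'])
E
```

```text
top 374.0472805113756 -0.11446990445715878 [ 0.499  -0.0281  0.8278]
side 396.1585246947203 -0.11965605494161617 [ 0.2297 -0.3766  0.5981]
0.1 [0.1662 0.6277 0.1919] [[-0.9667  0.2559 -0.0005]
 [ 0.2559  0.9667 -0.0017]
 [ 0.0001 -0.0018 -1.    ]] [-0.1097 -0.4564  0.0334] 0.0856840484133465
```

View pics/top0.png

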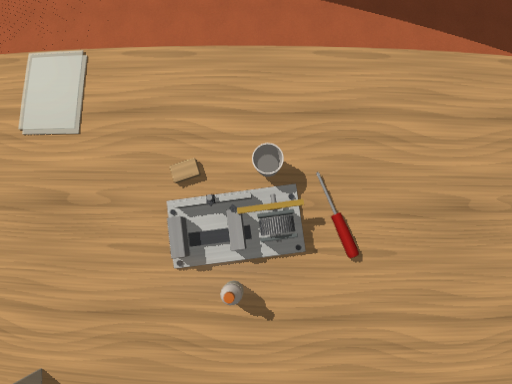

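View pics/side0.png

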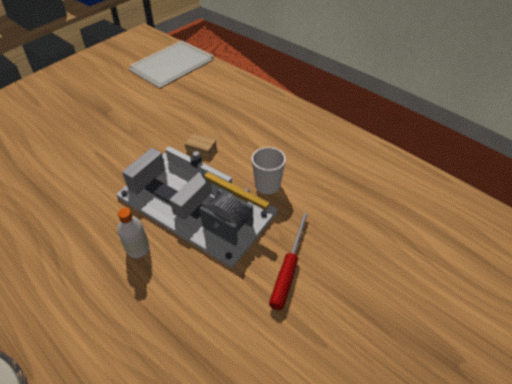

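Top view: the anvil is on the left at (178,236), the jaw at (236,230), the wheel at (277,225), the brass rack around (270,206), and the rider at about (211,199). The cup, driver, glue and offcut stand around the fixture. Next I'll zoom in.

```bash
python3 - <<'E'
from h import *
np.set_printoptions(precision=4,suppress=True)
d=grab('top'); im=d['img'][175:280,155:315]
cv2.imwrite('pics/crop1.png',cv2.cvtColor(cv2.resize(im,None,fx=5,fy=5,interpolation=cv2.INTER_CUBIC),cv2.COLOR_RGB2BGR))
hsv=cv2.cvtColor(d['img'],cv2.COLOR_RGB2HSV)
# brass: yellow saturated, height ~0.073 from depth
vs,us=np.mgrid[180:280,160:310]; P=depthpt(d,np.c_[us.ravel(),vs.ravel()]).reshape(*us.shape,3)
H=P[...,2]; h=hsv[180:280,160:310]
m=((h[...,1]>140)&(h[...,2]>120)&(H>.06)&(H<.09)).astype(np.uint8)
c=max(cv2.findContours(m,0,2)[0],key=cv2.contourArea); print('rack px',cv2.minAreaRect(c), m.sum())
q=cv2.boxPoints(cv2.minAreaRect(c))+[160,180]; print(onplane(d,q,.073))
ra=np.array([onplane(d,[cv2.minAreaRect(c)[0]+np.array([160,180])],.073)]); print(ra)
for lo,hi,nm in((.078,.095,'wheel'),(.056,.0655,'60ish')):
    mm=((H>lo)&(H<hi)&(m==0)).astype(np.uint8); n,l,st,ce=cv2.connectedComponentsWithStats(mm)
    for i in range(1,n):
        if st[i,4]>25:
            X=P[l==i]; print(nm,st[i],X.mean(0),cv2.minAreaRect((X[:,:2]*1000).astype(np.float32)))
E
```

```text
rack px ((110.12001037597656, 25.84000015258789), (5.656853675842285, 66.7508773803711), 81.8698959350586) 346
[[ 0.5523  0.0357  0.073 ]
 [ 0.5736 -0.0978  0.073 ]
 [ 0.5622 -0.0995  0.073 ]
 [ 0.541   0.0338  0.073 ]]
[[[ 0.5573 -0.032   0.073 ]]]
wheel [106  35  23  19 346] [ 0.5201 -0.0463  0.0827] ((520.1969604492188, -46.41155242919922), (34.06095504760742, 43.84672927856445), 8.26895523071289)
60ish [46 14  9 12 49] [0.5686 0.0911 0.0616] ((570.5010375976562, 91.22195434570312), (16.279991149902344, 21.76683235168457), 49.28290557861328)
60ish [ 66  24  19  47 608] [0.5107 0.0393 0.0597] ((514.4691162109375, 39.51750183105469), (93.73600769042969, 30.12207794189453), 8.56878662109375)
60ish [  7  36  19  43 583] [0.4903 0.1611 0.0612] ((491.22491455078125, 160.99249267578125), (85.79576110839844, 30.642248153686523), 8.552115440368652)
60ish [100  39   3  16  27] [ 0.5148 -0.014   0.0625] ((515.5596313476562, -14.175483703613281), (30.724964141845703, 4.119305610656738), 9.186758995056152)
```

View pics/crop1.png

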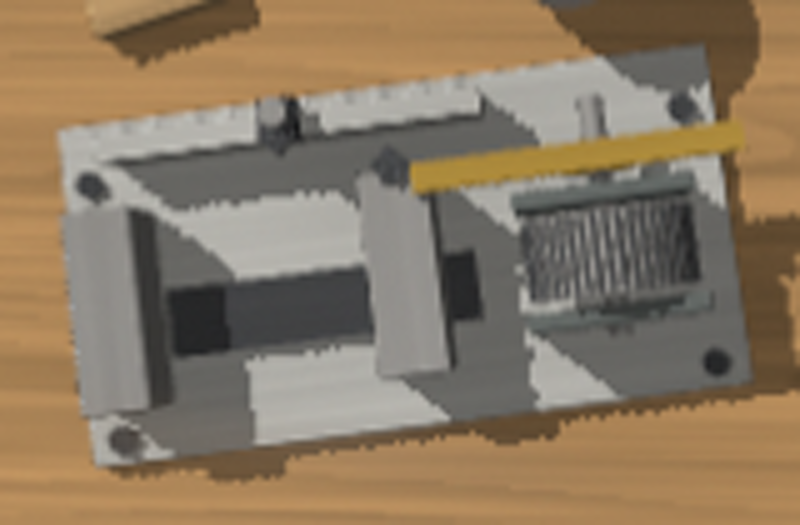

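The fixture's yaw is about 8.5°, the wheel top is near (0.520, -0.046, 0.085), and the pointers are at about crop (386,150) for the jaw and (282,150) for the rider. I'll turn the tool so its y lies along the fixture's y and shut the fingers.

```bash
python3 -m jog '[[0,[0,0,0],-0.102],[0,[0,0,0],-0.102],[0,[0,0,0],-0.102],[0,[0,0,0],-0.102]]' 40; cat >> h.py <<'E'
yaw=np.radians(8.5); W=np.array([.5202,-.0464,.085])
F=np.array([[np.cos(yaw),-np.sin(yaw),0],[np.sin(yaw),np.cos(yaw),0],[0,0,1]])
def st(target_f=None):
    s=r.state(); p=np.array(s['tool_pos']); R=np.array(s['tool_rot'])
    print('t',s['clock'],'F-frame tool(mm)',np.round((p-W)@F*1000,1),'force_f',np.round(np.array(s['force'])@F,2),'w',s['width'])
    if target_f is not None: print('shift cm',np.round((W+F@(np.array(target_f)/1000)-p)@R*100,2),'\n',np.round(F.T@R,3))
E
python3 - <<'E'
from h import *
np.set_printoptions(precision=4,suppress=True)
d=grab('top')
J=onplane(d,[[155+386/5,175+152/5]],.06); Rr=onplane(d,[[155+282/5,175+150/5]],.06)
print((J-W)@F,(Rr-W)@F)
st([0,-22,100])
E
```

```text
clock: 0.48
tool_pos: [0.1663, 0.6281, 0.1925]
tool_rot: [[-0.988, -0.154, -0.0], [-0.154, 0.988, -0.001], [0.0, -0.001, -1.0]]
force: [-0.3, 0.1, -0.4]
width: 0.0389
gripper_force: 0.0
[[ 0.051  0.086 -0.025]] [[ 0.0575  0.1287 -0.025 ]]
t 0.5333 F-frame tool(mm) [-250.3  719.3  107.4] force_f [-0.51  0.64  0.03] w 0.030941222465848635
shift cm [-24.16 -74.42   0.79] 
 [[-1.    -0.012 -0.   ]
 [-0.012  1.    -0.001]
 [ 0.    -0.001 -1.   ]]
```

```bash
python3 -m jog '[[0,[-1.2,-3.7,0],0],[0,[-1.2,-3.7,0],0],[0,[-1.2,-3.7,0],0],[0,[-1.2,-3.7,0],0],[0,[-1.2,-3.7,0],0],[0,[-1.2,-3.7,0],0],[0,[-1.2,-3.7,0],0],[0,[-1.2,-3.7,0],0],[0,[-1.2,-3.7,0],0],[0,[-1.2,-3.7,0],0]]'; python3 -m jog '[[0,[-1.2,-3.7,0],0],[0,[-1.2,-3.7,0],0],[0,[-1.2,-3.7,0],0],[0,[-1.2,-3.7,0],0],[0,[-1.2,-3.7,0],0],[0,[-1.2,-3.7,0],0],[0,[-1.2,-3.7,0],0],[0,[-1.2,-3.7,0],0],[0,[-1.2,-3.7,0],0],[0,[0,0,0],0],[0,[0,0,0],0]]'; python3 - <<'E'
from h import *
st([0,-18,15])
d=grab('wrist'); save(d,'w1.png')
E
```

```text
clock: 1.37
tool_pos: [0.3404, 0.2784, 0.193]
tool_rot: [[-0.989, -0.146, 0.0], [-0.146, 0.989, 0.0], [-0.0, 0.0, -1.0]]
force: [1.6, -0.0, 0.1]
width: -0.0
gripper_force: 0.0
clock: 2.28
tool_pos: [0.4966, -0.0355, 0.1926]
tool_rot: [[-0.99, -0.141, -0.0], [-0.141, 0.99, -0.0], [0.0, -0.0, -1.0]]
force: [-0.2, 0.7, 0.5]
width: -0.0004
gripper_force: 0.0
t 2.2833 F-frame tool(mm) [-21.7  14.3 107.6] force_f [-0.1   0.77  0.46] w -0.00044388359725693787
shift cm [-2.2  -3.21  9.26] 
 [[-1.     0.007 -0.   ]
 [ 0.007  1.    -0.   ]
 [ 0.    -0.    -1.   ]]
```

View pics/w1.png

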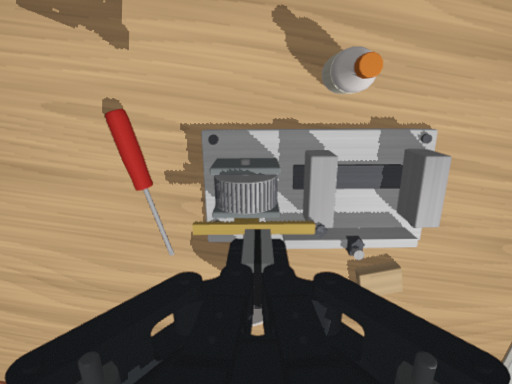

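Wrist view: the wheel is at about (246,190), the rack at row 229, the jaw pointer at (320,228) and the rider pointer at (355,238). I'll cross-check the wheel position from this depth image and then descend.

```bash
python3 - <<'E'
from h import *
np.set_printoptions(precision=4,suppress=True)
d=grab('wrist')
vs,us=np.mgrid[165:222,205:290]; P=depthpt(d,np.c_[us.ravel(),vs.ravel()]); Q=(P-W)@F
m=(Q[:,2]>-.006)&(Q[:,2]<.01); print('wheel',m.sum(),Q[m].min(0),Q[m].max(0),Q[m].mean(0))
print((onplane(d,[[320,226],[355,237]],.06)-W)@F)
vs,us=np.mgrid[222:236,190:318]; P=depthpt(d,np.c_[us.ravel(),vs.ravel()]); Q=(P-W)@F; m=(Q[:,2]>-.02)&(Q[:,2]<-.006); print('rack',Q[m].min(0),Q[m].max(0))
im=d['img'][200:270,290:390]
cv2.imwrite('pics/w1c.png',cv2.cvtColor(cv2.resize(im,None,fx=7,fy=7,interpolation=cv2.INTER_CUBIC),cv2.COLOR_RGB2BGR))
E
python3 -m jog '[[0,[-0.75,-1.1,2.2],0],[0,[-0.75,-1.1,2.2],0],[0,[-0.7,-1.0,2.1],0],[0,[0,0,1.5],0],[0,[0,0,0.5],0],[0,[0,0,0],0]]'
python3 -c "
from h import *
st([0,-13,0])"
```

```text
wheel 1225 [-0.0156 -0.0209 -0.006 ] [0.0186 0.025  0.0024] [ 0.0007  0.0022 -0.0016]
[[ 0.0437  0.0894 -0.025 ]
 [ 0.058   0.1315 -0.025 ]]
rack [ 0.035  -0.0581 -0.02  ] [ 0.0501  0.0849 -0.0092]
clock: 2.88
tool_pos: [0.521, -0.0593, 0.1065]
tool_rot: [[-0.989, -0.151, -0.004], [-0.151, 0.989, 0.001], [0.003, 0.002, -1.0]]
force: [-0.1, 0.1, -0.0]
width: -0.0001
gripper_force: 0.0
t 2.8833 F-frame tool(mm) [ -1.1 -12.9  21.5] force_f [-0.11  0.15 -0.01] w -0.0001361432071939202
shift cm [-0.12 -0.01  2.15] 
 [[-1.    -0.003 -0.003]
 [-0.003  1.     0.002]
 [ 0.003  0.002 -1.   ]]
```

View pics/w1c.png

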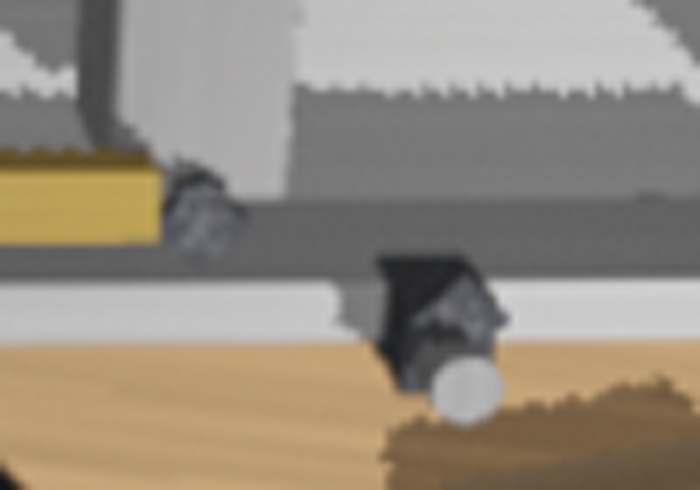

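The pointers are about 43 mm apart in both views: the jaw tip is at about crop (200,258) and the rider tip at about (460,270). I'll go down gently onto the wheel.

```bash
python3 -m jog '[[0,[-0.15,0,0.8],0],[0,[0,0,0.7],0],[0,[0,0,0.3],0],[0,[0,0,0.1],0],[0,[0,0,0],0]]'; python3 -c "
from h import *
st()"; python3 -m jog '[[0,[0,0,0.15],0],[0,[0,0,0.15],0],[0,[0,0,0],0]]'; python3 -c "
from h import *
st()"
```

```text
clock: 3.3
tool_pos: [0.5242, -0.0609, 0.0889]
tool_rot: [[-0.989, -0.149, -0.0], [-0.149, 0.989, 0.0], [0.0, 0.0, -1.0]]
force: [1.0, -0.5, 0.4]
width: 0.0001
gripper_force: 0.0
t 3.3 F-frame tool(mm) [  1.8 -15.    3.9] force_f [ 0.87 -0.66  0.43] w 9.217004689278219e-05
clock: 3.55
tool_pos: [0.5243, -0.0611, 0.0859]
tool_rot: [[-0.989, -0.149, 0.0], [-0.149, 0.989, 0.0], [-0.0, 0.0, -1.0]]
force: [-0.9, -0.1, 0.4]
width: -0.0
gripper_force: 0.0
t 3.55 F-frame tool(mm) [  1.8 -15.2   0.9] force_f [-0.87  0.06  0.38] w -1.1397231548074594e-05
```

```bash
python3 -m jog '[[0,[0,0.3,0.1],0],[0,[0,0,0.1],0],[0,[0,0,0.1],0],[0,[0,0,0],0]]'; python3 -c "
from h import *
st()"
```

```text
clock: 3.88
tool_pos: [0.5237, -0.058, 0.0827]
tool_rot: [[-0.989, -0.149, -0.0], [-0.149, 0.989, 0.0], [0.0, 0.0, -1.0]]
force: [0.6, -0.6, 0.4]
width: -0.0001
gripper_force: 0.0
t 3.8833 F-frame tool(mm) [  1.7 -12.   -2.3] force_f [ 0.46 -0.64  0.44] w -0.0001393145910639543
```

```bash
python3 -m jog '[[0,[0,0,0.1],0],[0,[0,0,0.1],0],[0,[0,0,0],0]]'; python3 -c "
from h import *
st()"
```

```text
clock: 4.13
tool_pos: [0.5237, -0.0581, 0.0807]
tool_rot: [[-0.989, -0.149, -0.0], [-0.149, 0.989, 0.0], [0.0, 0.0, -1.0]]
force: [0.1, -0.3, 0.8]
width: 0.0
gripper_force: 0.0
t 4.1333 F-frame tool(mm) [  1.7 -12.1  -4.3] force_f [ 0.03 -0.28  0.78] w 4.9512942383164156e-05
```

```bash
python3 -m jog '[[0,[0,0,0.1],0],[0,[0,0,0],0]]'; python3 -m jog '[[0,[0,0,0.1],0],[0,[0,0,0],0]]'|grep -E 'pos|^force'; python3 -c "
from h import *
st()
d=grab('wrist');save(d,'w2.png')"
```

```text
clock: 4.3
tool_pos: [0.5238, -0.0581, 0.0797]
tool_rot: [[-0.989, -0.149, -0.0], [-0.149, 0.989, 0.0], [0.0, 0.0, -1.0]]
force: [0.2, 1.1, -0.6]
width: 0.0
gripper_force: 0.0
tool_pos: [0.5237, -0.0581, 0.0787]
force: [-0.7, 0.0, 0.1]
t 4.4667 F-frame tool(mm) [  1.8 -12.1  -6.3] force_f [-0.7   0.11  0.12] w 9.241037747722468e-05
```

View pics/w2.png

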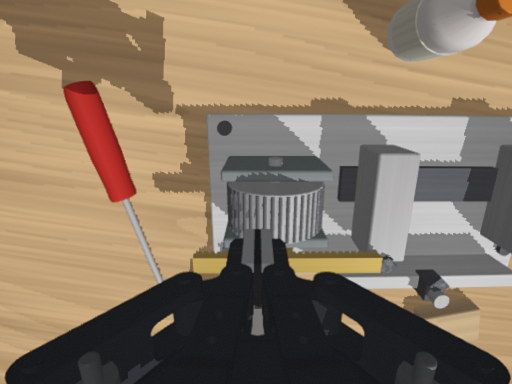

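```bash
python3 - <<'E'
from h import *
np.set_printoptions(precision=4,suppress=True)
d=grab('wrist');s=r.state();p=np.array(s['tool_pos']);R=np.array(s['tool_rot'])
print('tcp px',proj(d,p),'wheel top px',proj(d,[W,W+F@[.017,0,0],W+F@[-.017,0,0]]))
for uv in ([250,238],[258,245],[267,238],[258,255],[240,205],[275,205],[300,205]): print(uv,(depthpt(d,[uv])-W)@F, (depthpt(d,[uv])-p)@R)
e=grab('top');print('top tcp px',proj(e,p)); cv2.imwrite('pics/t2.png',cv2.cvtColor(cv2.resize(e['img'][175:280,155:315],None,fx=5,fy=5),cv2.COLOR_RGB2BGR))
vs,us=np.mgrid[160:232,215:330]; P=depthpt(d,np.c_[us.ravel(),vs.ravel()]); Q=(P-W)@F
m=(Q[:,2]>-.012)&(abs(Q[:,0])<.017); Q=Q[m]
A=np.c_[Q[:,1],np.ones(len(Q)),Q[:,2]]; # circle fit
x=np.linalg.lstsq(np.c_[2*Q[:,1],2*Q[:,2],np.ones(len(Q))],(Q[:,1:]**2).sum(1),rcond=None)[0]; print('circle',x[:2],np.sqrt(x[2]+x[0]**2+x[1]**2),len(Q),Q[:,2].max())
E
```

```text
tcp px [[256.5478 216.8997]] wheel top px [[275.5143 217.9273]
 [275.0013 241.9905]
 [276.0448 192.5203]]
[250, 238] [[-0.009  -0.0151  0.0468]] [[ 0.0108 -0.003  -0.053 ]]
[258, 245] [[-0.0089 -0.0113  0.0537]] [[ 0.0107  0.0008 -0.0599]]
[267, 238] [[-0.0088 -0.007   0.0465]] [[ 0.0106  0.0051 -0.0526]]
[258, 255] [[-0.0083 -0.0113  0.0618]] [[ 0.0101  0.0008 -0.0679]]
[240, 205] [[-0.0051 -0.0231 -0.0101]] [[ 0.0069 -0.011   0.0039]]
[275, 205] [[-0.0087 -0.0005 -0.0002]] [[ 0.0105  0.0116 -0.0059]]
[300, 205] [[-0.0084  0.0154 -0.001 ]] [[ 0.0102  0.0275 -0.0051]]
top tcp px [[282.9887 222.5477]]
circle [0.0007 0.0046] 0.018193564495821084 3300 0.04008692074082083
```

View pics/t2.png

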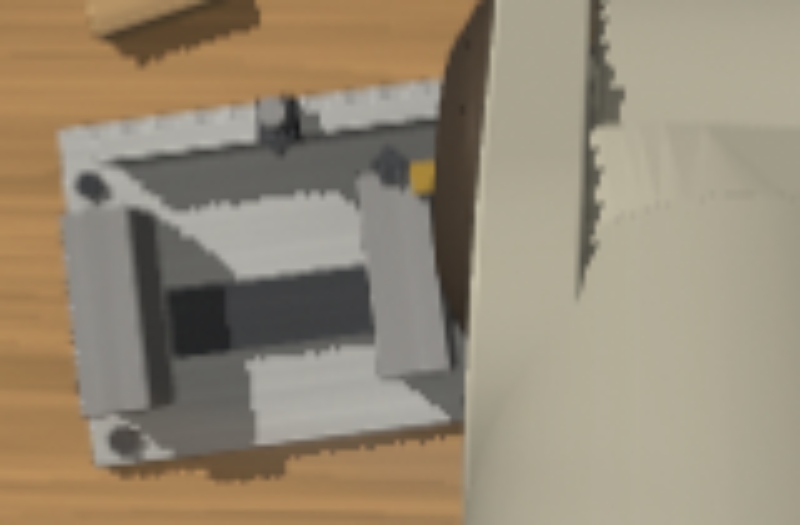

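```bash
python3 - <<'E'
from h import *
np.set_printoptions(precision=4,suppress=True)
d=grab('wrist');s=r.state();p=np.array(s['tool_pos']);R=np.array(s['tool_rot'])
for u in (252,264):
  for v in range(196,242,4): print(u,v,((depthpt(d,[[u,v]])-p)@R*1000).round(1),d['img'][v,u])
cv2.imwrite('pics/w3.png',cv2.cvtColor(cv2.resize(d['img'][150:270,200:340],None,fx=5,fy=5),cv2.COLOR_RGB2BGR))
print(-d['R'].T@d['t'],((-d['R'].T@d['t'])-p)@R)
E
```

```text
252 196 [[15.2 -2.9 -2.2]] [131 129 132]
252 200 [[12.6 -2.9 -2.5]] [134 133 134]
252 204 [[ 9.2 -3.  -0.5]] [130 129 131]
252 208 [[ 6.7 -3.  -1.3]] [135 134 135]
252 212 [[ 4.5 -2.9 -2.6]] [133 132 133]
252 216 [[ 1.3 -3.  -1.6]] [128 127 129]
252 220 [[-1.8 -3.  -1.1]] [130 130 131]
252 224 [[-4.5 -3.  -1.4]] [130 130 132]
252 228 [[-6.8 -3.  -2.7]] [123 123 124]
252 232 [[ 10.7  -2.2 -46.1]] [91 92 93]
252 236 [[ 10.9  -2.1 -51.1]] [92 93 93]
252 240 [[ 11.1  -2.  -55.7]] [93 93 94]
264 196 [[15.9  4.7 -4.2]] [120 120 121]
264 200 [[14.   4.7 -6.5]] [84 85 90]
264 204 [[10.7  4.7 -4.7]] [87 88 92]
264 208 [[ 8.6  4.7 -6.3]] [84 87 92]
264 212 [[ 5.6  4.7 -5.6]] [86 88 93]
264 216 [[ 3.2  4.7 -6.4]] [87 89 93]
264 220 [[ 0.3  4.8 -6.1]] [86 88 93]
264 224 [[-2.2  4.8 -6.7]] [87 89 94]
264 228 [[-5.2  4.8 -6.2]] [89 90 93]
264 232 [[ 11.2   3.8 -47.1]] [92 93 93]
264 236 [[ 11.1   3.7 -51.4]] [91 92 92]
264 240 [[ 11.    3.6 -55.5]] [91 92 92]
[ 0.4505 -0.0687  0.2602] [ 0.0741  0.0004 -0.1813]
```

View pics/w3.png

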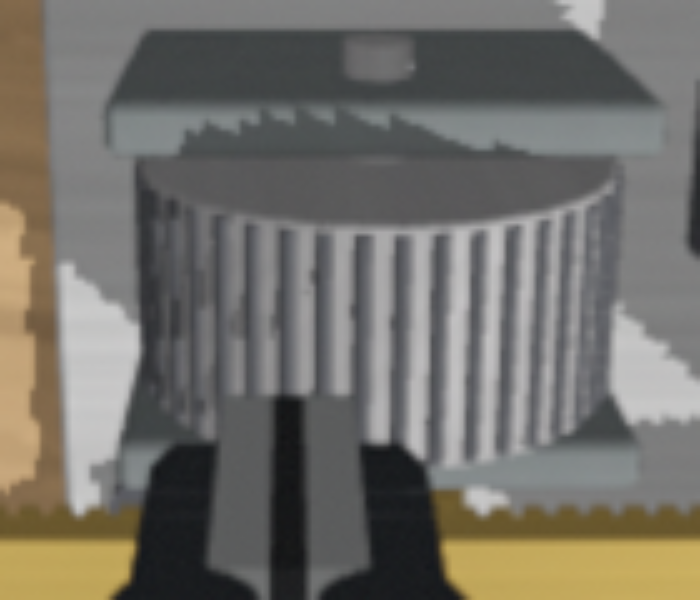

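The wrist depth shows the fingertips ending about 45 mm above the reported TCP, which fits with there being no contact. I'll check from the side.

```bash
python3 - <<'E'
from h import *
np.set_printoptions(precision=4,suppress=True)
d=grab('side');s=r.state();p=np.array(s['tool_pos'])
pr=proj(d,[p,p+[0,0,.02],p+[0,0,.045]]);print('tcp',pr,'wheeltop',proj(d,W))
u0,v0=pr[0].astype(int)-[80,70]
im=cv2.resize(d['img'][v0:v0+120,u0:u0+160],None,fx=5,fy=5,interpolation=cv2.INTER_CUBIC)
for q in pr: cv2.circle(im,tuple(int(a) for a in (q-[u0,v0]+.5)*5),4,(255,0,255),-1)
print(u0,v0); cv2.imwrite('pics/s2.png',im[...,::-1])
E
```

```text
tcp [[231.766  205.2608]
 [231.2722 197.5811]
 [230.6253 187.4828]] wheeltop [[225.1943 200.6483]]
151 135
```

View pics/s2.png

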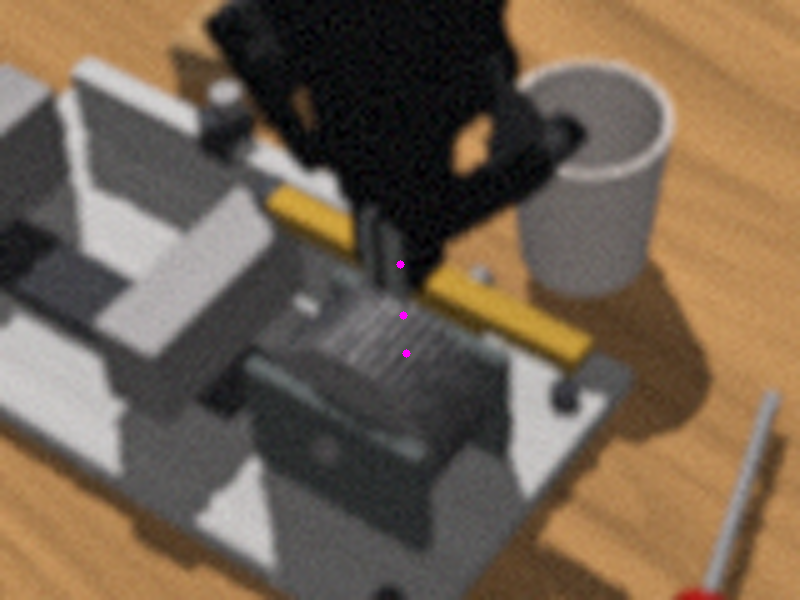

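The side view shows the tips at crop (385,290), well above the marked TCP at (406,353). I'll get the true tip from the side depth.

```bash
python3 - <<'E'
from h import *
np.set_printoptions(precision=1,suppress=True)
d=grab('side');s=r.state();p=np.array(s['tool_pos']);R=np.array(s['tool_rot'])
for u in (225,228,230,232,235):
  for v in range(178,200,2):
    P=depthpt(d,[[u,v]]); t=((P-p)@R*1000)[0]
    if abs(t[0])<25 and t[2]<-12: print(u,v,t,((P-W)@F*1000)[0],d['img'][v,u])
E
```

```text
225 178 [ 10.9   1.2 -76. ] [ -9.  -10.9  69.9] [50 48 50]
225 180 [ 12.4   0.3 -73.4] [-10.5 -11.9  67.3] [42 42 40]
225 182 [ 12.    0.9 -68.2] [-10.1 -11.3  62.1] [46 44 46]
225 184 [ 11.8   1.4 -63.1] [ -9.9 -10.8  57. ] [43 46 45]
225 186 [ 11.8   1.8 -58.2] [ -9.9 -10.4  52.1] [54 55 54]
225 188 [ 10.9   2.8 -52.1] [-9.  -9.4 46. ] [56 57 55]
225 190 [ 11.6   2.6 -48. ] [-9.7 -9.6 41.9] [55 55 54]
225 192 [ 11.3   3.2 -42.6] [-9.4 -9.  36.5] [75 73 75]
228 178 [ 14.5  -7.7 -84.4] [-12.6 -19.9  78.3] [17 18 23]
228 180 [ 11.1  -4.6 -75.1] [ -9.2 -16.8  69.1] [53 52 51]
228 182 [ 12.2  -5.3 -72. ] [-10.3 -17.4  65.9] [65 64 62]
228 184 [ 11.1  -4.1 -65.7] [ -9.2 -16.2  59.6] [59 60 58]
228 186 [ 11.9  -4.4 -62. ] [-10.  -16.6  56. ] [56 57 53]
228 188 [ 11.4  -3.8 -56.5] [ -9.5 -15.9  50.5] [59 57 58]
228 190 [ 11.9  -3.9 -52.4] [-10.  -16.1  46.3] [57 58 59]
228 192 [ 12.2  -3.9 -47.8] [-10.3 -16.   41.8] [58 60 58]
228 194 [ 11.3  -2.8 -41.5] [ -9.4 -15.   35.5] [107 106 109]
230 178 [ 12.7 -10.2 -84.3] [-10.8 -22.3  78.2] [ 8  9 13]
230 180 [ 12.5  -9.8 -79.4] [-10.6 -21.9  73
[... 730 characters left out ...]
 [  7.7  -8.9 -56.2] [ -5.7 -21.   50.1] [25 28 24]
232 190 [  6.7  -7.9 -50. ] [ -4.8 -20.   43.9] [31 35 31]
232 192 [  6.6  -7.5 -44.9] [ -4.7 -19.7  38.8] [40 39 42]
232 194 [  5.3  -6.2 -38. ] [ -3.4 -18.4  31.9] [59 57 56]
235 178 [  8.  -16.1 -83.6] [ -6.1 -28.2  77.5] [14 18 18]
235 180 [  6.6 -14.8 -77.2] [ -4.7 -27.   71.1] [13 14 14]
235 182 [  6.2 -14.3 -72. ] [ -4.3 -26.5  66. ] [18 21 20]
235 184 [  6.2 -14.1 -67.4] [ -4.3 -26.3  61.3] [19 21 18]
235 186 [  6.  -13.8 -62.3] [ -4.1 -25.9  56.3] [ 8  7 10]
235 188 [  6.9 -14.3 -58.9] [ -5.  -26.4  52.8] [14 10 14]
235 190 [  7.3 -14.4 -54.6] [ -5.4 -26.5  48.5] [30 23 20]
235 192 [  7.6 -14.4 -50.1] [ -5.7 -26.5  44. ] [51 38 14]
```

Both cameras agree that the real tip is about 44 mm behind the reported TCP, at about z +38 mm above the wheel top and laterally correct. I'll go down by that amount, watching the force.

```bash
python3 -m jog '[[0,[0.1,-0.3,0.9],0],[0,[0,0,0.9],0],[0,[0,0,0.7],0],[0,[0,0,0.4],0],[0,[0,0,0.2],0],[0,[0,0,0],0]]'|grep -E 'clock|pos|^force'; python3 -m jog '[[0,[0,0,0.15],0],[0,[0,0,0.15],0],[0,[0,0,0],0]]' |grep -E 'pos|^force'; python3 -m jog '[[0,[0,0,0.15],0],[0,[0,0,0],0]]' |grep -E 'pos|^force'; python3 -m jog '[[0,[0,0,0.15],0],[0,[0,0,0],0]]' |grep -E 'pos|^force'; python3 -c "
from h import *
st()"
```

```text
clock: 5.27
tool_pos: [0.5226, -0.0611, 0.0469]
force: [-0.6, -0.5, -0.8]
tool_pos: [0.5237, -0.0613, 0.0452]
force: [-0.6, 0.8, 2.1]
tool_pos: [0.524, -0.0624, 0.0446]
force: [-2.4, -1.9, 7.9]
tool_pos: [0.5243, -0.0639, 0.0438]
force: [-2.7, -4.9, 13.7]
t 5.85 F-frame tool(mm) [  1.5 -17.9 -41.2] force_f [-3.44 -4.4  13.68] w 4.1060733641781606e-06
```

Contact at about 14 N. First stroke toward +y.

```bash
python3 -m jog '[[0,[0,0.3,-0.05],0],[0,[0,0.3,-0.05],0],[0,[0,0.3,-0.05],0],[0,[0,0.3,0],0]]'|grep -E 'clock|pos|^force'; python3 -m jog '[[0,[0,0.3,0],0],[0,[0,0.3,0],0],[0,[0,0.3,0],0],[0,[0,0.3,0.05],0]]' |grep -E 'pos|^force'; python3 -m jog '[[0,[0,0.3,0.05],0],[0,[0,0.3,0.1],0],[0,[0,0.3,0.1],0],[0,[0,0,0],0]]' |grep -E 'pos|^force'; python3 - <<'E'
from h import *
st()
d=grab('top')
hsv=cv2.cvtColor(d['img'],cv2.COLOR_RGB2HSV); vs,us=np.mgrid[180:280,160:260]; P=depthpt(d,np.c_[us.ravel(),vs.ravel()]); Q=(P-W)@F
m=(abs(Q[:,2]+.025)<.004)&(abs(Q[:,0])<.035)&(Q[:,1]<.175)&(Q[:,1]>.04)
q=Q[m,1]; print('jaw',m.sum(),np.percentile(q,[1,50,97]).round(4))
E
```

```text
clock: 6.18
tool_pos: [0.5226, -0.0526, 0.0462]
force: [-7.3, -4.7, 25.1]
tool_pos: [0.5207, -0.039, 0.0462]
force: [-10.0, -1.8, 31.5]
tool_pos: [0.5186, -0.0254, 0.0428]
force: [-7.2, 7.4, 19.3]
t 6.85 F-frame tool(mm) [  1.5  21.  -42.2] force_f [-6.06  8.41 19.29] w -0.00040935819432667565Traceback (most recent call last):
  File "<stdin>", line 6, in <module>
    return _quantile_unchecked(
        a, q, axis, out, overwrite_input, method, keepdims, weights)
    return _ureduce(a,
                    func=_quantile_ureduce_func,
    ...<5 lines>...
                    overwrite_input=overwrite_input,
                    method=method)
    r = func(a, **kwargs)
    result = _quantile(arr,
                       quantiles=q,
    ...<2 lines>...
                       out=out,
                       weights=wgt)
    slices_having_nans = np.isnan(arr[-1, ...])
                                  ~~~^^^^^^^^^
IndexError: index -1 is out of bounds for axis 0 with size 0
```

```bash
python3 -m jog '[[0,[0,0,-0.6],0],[0,[0,-0.5,-1.2],0],[0,[0,-1.5,-1.2],0],[0,[0,-1.5,0],0],[0,[0,-0.3,0],0],[0,[0,0,0],0]]'|grep -E 'clock|pos|^force'; cat >> h.py <<'E'
def jaw():
    d=grab('wrist'); vs,us=np.mgrid[0:384,0:512]; Q=((depthpt(d,np.c_[us.ravel(),vs.ravel()])-W)@F*1000)
    m=(abs(Q[:,2]+25)<5)&(abs(Q[:,0])<30)&(Q[:,1]>60)&(Q[:,1]<170); a=Q[m]
    print('jaw top: n',m.sum(),'y 2/50/98%',np.percentile(a[:,1],[2,50,98]).round(1),'z',np.median(a[:,2]).round(1))
    m2=(Q[:,2]>-18)&(Q[:,2]<-8)&(Q[:,0]>60)&(Q[:,0]<85)&(Q[:,1]>90)&(Q[:,1]<170); b=Q[m2]
    print('screw head',m2.sum(),b.mean(0).round(1) if m2.any() else '',b.min(0) if m2.any() else '',b.max(0) if m2.any() else '')
    m3=(abs(Q[:,2]+13)<5)&(Q[:,0]>30)&(Q[:,0]<50); h=Q[m3&(Q[:,1]>30)]; print('rack end y',np.percentile(h[:,1],98).round(1) if len(h) else '')
    return d
E
python3 - <<'E'
from h import *
st(); d=jaw(); save(d,'w4.png')
E
```

```text
clock: 7.4
tool_pos: [0.5241, -0.0676, 0.0705]
force: [-0.3, 0.4, -0.3]
t 7.4 F-frame tool(mm) [  0.7 -21.5 -14.5] force_f [-0.27  0.41 -0.33] w -0.0002838003736524478
jaw top: n 3520 y 2/50/98% [ 88.  101.1 116.8] z -24.8
screw head 210 [ 75.6 130.8 -15.2] [ 69.44803206 125.10025927 -17.95149321] [ 82.68095258 137.66707419 -13.4513456 ]
rack end y 92.8
```

The jaw moved about 14.5 mm and 29 mm remain. Second stroke, with a bit less pressure.

```bash
python3 -m jog '[[0,[0,0.4,0.9],0],[0,[0,0,0.9],0],[0,[0,0,0.6],0],[0,[0,0,0.3],0],[0,[0,0,0.2],0],[0,[0,0,0],0]]'|grep -E 'clock|pos|^force';  python3 -m jog '[[0,[0,0.3,-0.05],0],[0,[0,0.3,-0.1],0],[0,[0,0.3,-0.05],0],[0,[0,0.3,-0.05],0],[0,[0,0.3,0],0],[0,[0,0.3,0],0]]'|grep -E 'clock|pos|^force'; python3 -m jog '[[0,[0,0.3,0],0],[0,[0,0.3,0.05],0],[0,[0,0.3,0.05],0],[0,[0,0.3,0.1],0],[0,[0,0.3,0.1],0],[0,[0,0,0],0]]' |grep -E 'pos|^force';python3 -m jog '[[0,[0,0,-0.6],0],[0,[0,-0.5,-1.2],0],[0,[0,-1.5,-1.2],0],[0,[0,-1.5,0],0],[0,[0,-0.3,0],0],[0,[0,0,0],0]]'|grep -E 'clock|pos|^force';
python3 - <<'E'
from h import *
st(); d=jaw()
E
```

```text
clock: 7.95
tool_pos: [0.5235, -0.0666, 0.0424]
force: [-4.7, -10.7, 18.0]
clock: 8.45
tool_pos: [0.5204, -0.0467, 0.0463]
force: [-10.7, -3.6, 34.2]
tool_pos: [0.5173, -0.0249, 0.0423]
force: [-10.0, 9.8, 25.5]
clock: 9.45
tool_pos: [0.5236, -0.068, 0.07]
force: [-0.0, 0.2, -0.2]
t 9.45 F-frame tool(mm) [  0.1 -21.9 -15. ] force_f [ 0.02  0.25 -0.16] w -0.0002558949310459999
jaw top: n 3501 y 2/50/98% [104.2 117.2 133. ] z -24.8
screw head 209 [ 75.7 130.9 -15.3] [ 70.07203604 125.06259935 -17.99345676] [ 82.08934297 137.59264554 -13.57187507]
rack end y 109.0
```

12.4 mm left. A shorter stroke of about 2.3 cm.

```bash
python3 -m jog '[[0,[0,0.6,0.9],0],[0,[0,0,0.9],0],[0,[0,0,0.5],0],[0,[0,0,0.3],0],[0,[0,0,0.1],0],[0,[0,0,0],0]]'|grep -E 'clock|pos|^force';  python3 -m jog '[[0,[0,0.3,-0.05],0],[0,[0,0.3,-0.1],0],[0,[0,0.3,-0.05],0],[0,[0,0.3,0],0],[0,[0,0.3,0],0],[0,[0,0.3,0],0],[0,[0,0.3,0],0],[0,[0,0.2,0],0],[0,[0,0,0],0]]'|grep -E 'clock|pos|^force'; python3 -m jog '[[0,[0,0,-0.6],0],[0,[0,0,-1.2],0],[0,[0,-1,-1.2],0],[0,[0,-1.5,0],0],[0,[0,-0.3,0],0],[0,[0,0,0],0]]'|grep -E 'clock|pos|^force';
python3 - <<'E'
from h import *
st(); d=jaw(); im=d['img']
p=proj(d,W+F@[.06,.125,-.025])[0].astype(int); print(p); a=max(0,p[1]-40);b=max(0,p[0]-50)
cv2.imwrite('pics/w5.png',cv2.resize(im[a:a+80,b:b+100],None,fx=7,fy=7,interpolation=cv2.INTER_CUBIC)[...,::-1])
E
```

```text
clock: 10.0
tool_pos: [0.5226, -0.0632, 0.0442]
force: [-3.4, -4.3, 11.0]
clock: 10.75
tool_pos: [0.5189, -0.0383, 0.0464]
force: [-5.6, -0.2, 14.3]
clock: 11.25
tool_pos: [0.5237, -0.0671, 0.0754]
force: [0.4, 1.1, -0.3]
t 11.25 F-frame tool(mm) [  0.4 -21.   -9.6] force_f [ 0.54  0.98 -0.27] w -8.552329427435947e-05
jaw top: n 3331 y 2/50/98% [113.2 126.2 141.9] z -24.8
screw head 204 [ 75.4 130.5 -15.1] [ 70.15430052 125.36392688 -17.99598344] [ 82.36339017 137.0643462  -13.24448186]
rack end y 117.6
[443 279]
```

View pics/w5.png

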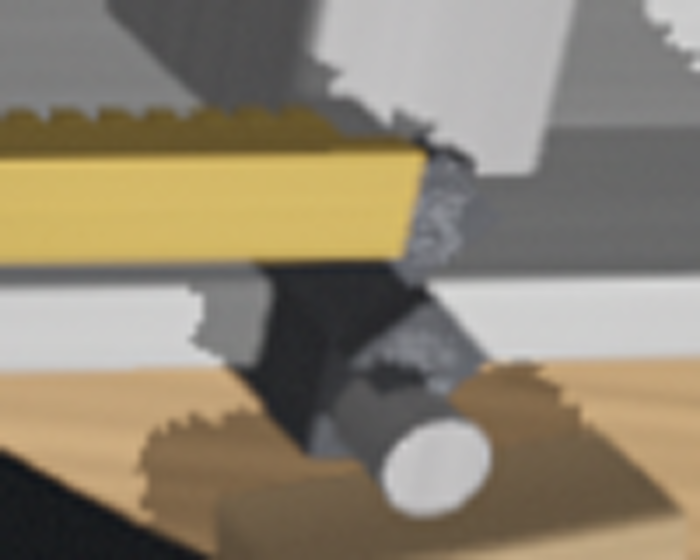

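The jaw pointer tip is at crop (405,280) and the rider's tip at about (428,292). I'll convert these and compare them with the head and jaw centres.

```bash
python3 - <<'E'
from h import *
np.set_printoptions(precision=1,suppress=True)
d=grab('wrist')
T=np.array([[405,280],[428,292],[355,365],[490,360],[425,160],[480,205],[540,172]])/7+[393,239]
print(((onplane(d,T,.06)-W)@F*1000))
vs,us=np.mgrid[239:319,393:493]; Q=((depthpt(d,np.c_[us.ravel(),vs.ravel()])-W)@F*1000)
for x in range(44,72,2):
    m=(abs(Q[:,0]-x)<1)&(abs(Q[:,2]+25)<2.5)&(Q[:,1]>95)&(Q[:,1]<165)
    if m.any(): print(x,m.sum(),Q[m,1].min(),Q[m,1].max(),Q[m,2].mean())
E
```

```text
[[ 59.3 132.4 -25. ]
 [ 60.9 135.4 -25. ]
 [ 70.4 128.8 -25. ]
 [ 70.1 144.7 -25. ]
 [ 44.1 131.5 -25. ]
 [ 49.8 139.1 -25. ]
 [ 45.8 145.1 -25. ]]
44 21 135.05576609232634 143.15142770964758 -24.80891813499249
46 15 136.26078338859273 142.34711202853268 -25.209306048345823
60 8 129.2582828572317 131.31579158991127 -23.67712085084513
62 8 127.32980988098768 130.77568458376817 -23.322501327891906
64 9 124.09758752321396 134.21001364078796 -23.889724287545427
66 21 123.36985079546227 127.5824277249392 -25.217272781270488
68 12 123.31593297315457 124.90964233848925 -25.321345583348005
70 10 123.15697972739922 126.44085564110064 -25.17845991607077
```

Three estimates put the jaw about 3 mm short (2.7 to 3.7). A small nudge of about 7 mm of rim, starting from the crown.

```bash
python3 -m jog '[[0,[0,0.9,0.9],0],[0,[0,0.8,0.9],0],[0,[0,0,0.6],0],[0,[0,0,0.4],0],[0,[0,0,0.2],0],[0,[0,0,0.1],0],[0,[0,0,0],0]]'|grep -E 'clock|pos|^force';  python3 -m jog '[[0,[0,0.2,0],0],[0,[0,0.2,0],0],[0,[0,0.2,0],0],[0,[0,0.2,0],0],[0,[0,0,0],0]]'|grep -E 'clock|pos|^force'; python3 -m jog '[[0,[0,0,-0.6],0],[0,[0,0,-1.2],0],[0,[0,-0.8,-1.2],0],[0,[0,-0.9,0],0],[0,[0,0,0],0],[0,[0,0,0],0]]'|grep -E 'clock|pos|^force';
python3 - <<'E'
from h import *
st(); d=jaw()
E
```

```text
clock: 11.93
tool_pos: [0.5206, -0.0496, 0.0464]
force: [-8.4, 0.6, 22.5]
clock: 12.35
tool_pos: [0.5196, -0.0424, 0.0464]
force: [-8.2, -0.9, 21.2]
clock: 12.85
tool_pos: [0.5224, -0.0591, 0.0741]
force: [-0.5, 0.4, -0.5]
t 12.85 F-frame tool(mm) [  0.3 -12.9 -10.9] force_f [-0.4   0.49 -0.54] w 0.0001682381564460165
jaw top: n 3411 y 2/50/98% [115.3 128.3 144. ] z -24.8
screw head 218 [ 75.6 130.9 -15.1] [ 69.58620124 125.16589436 -17.94624811] [ 82.88352991 137.903121   -13.41513989]
rack end y 119.8
```

Now at about 1 mm short. I'll lift clear and compare with the top camera, where the pointers show as dark patches.

```bash
python3 -m jog '[[0,[0,0,-2],0],[0,[0,0,-3],0],[0,[0,-1,-3],0],[0,[0,-2,-1],0],[0,[0,-3,0],0],[0,[0,-3,0],0],[0,[0,0,0],0],[0,[0,0,0],0]]'|grep -E 'clock|pos|^force'; python3 - <<'E'
from h import *
np.set_printoptions(linewidth=250,precision=1,suppress=True)
d=grab('top'); g=cv2.cvtColor(d['img'],cv2.COLOR_RGB2GRAY)
print('rider/jaw predicted px',proj(d,[W+F@[.057,.1295,-.025],W+F@[.066,.1295,-.025],W+F@[.045,.1295,-.025]]))
print('cols',list(range(198,226)))
for v in range(192,216): print(v,*['%3d'%x for x in g[v,198:226]])
vs,us=np.mgrid[180:280,160:300]; Q=((depthpt(d,np.c_[us.ravel(),vs.ravel()])-W)@F*1000)
m=(abs(Q[:,2]+25)<4)&(abs(Q[:,0])<30)&(Q[:,1]>90)&(Q[:,1]<170);print('jaw',np.percentile(Q[m,1],[2,50,98]),m.sum())
m=(abs(Q[:,2]+25)<14)&(Q[:,0]>55)&(Q[:,0]<85)&(Q[:,1]>90)&(Q[:,1]<170);print('rider',Q[m].mean(0),Q[m].min(0),Q[m].max(0),m.sum())
jaw()
E
```

```text
clock: 13.57
tool_pos: [0.5355, -0.149, 0.1638]
force: [-0.9, 0.7, -0.3]
rider/jaw predicted px [[211.  205.3]
 [210.5 201. ]
 [211.7 211. ]]
cols [198, 199, 200, 201, 202, 203, 204, 205, 206, 207, 208, 209, 210, 211, 212, 213, 214, 215, 216, 217, 218, 219, 220, 221, 222, 223, 224, 225]
192 149 149 148 148 147 147 147 147 147 147 145 145 146 146 145 145 144 143 144 143 143 143 143 141 142 141 132 137
193 147 147 147 145 146 145 145 145 144 144 143 143 143 127 133 129 142 141 128 133 139 148 153 158 169 161 153 158
194 151 150 150 149 149 149 149 149 130 147 147 145 138 101  99  85 130 172 153 157 162 168 173 177 186 178 159 162
195 146 147 146 137 137 145 154 161 103 146 149 146 141 110  67  40  94 188 161 179 177 180 187 181 181 181 163 164
196 158 171 174 158 160 165 171 175 123 146 150 147 149 139  61  49  69 148 165 180 178 180 188 182 181 181 182 181
197 178 188 191 166 180 181 183 189 141 146 149 147 148 150  58  46  69 104 152 149 149 182 183 182 181 180 181 181
198 192 193 186 169 181 180 183 190 131 146 149 147 148 130  58  41  55 104 103 104 105 181 182 181 180 180 179 179

[... 1516 characters left out ...]
105 106 105 106 105 105 115 120 133 131  95  72  74  74  69  66 104 141 141 143 142 142 141 142 142 143 142
213 105 105 106 105 105 105 104 132 138 147 150 131  74  69  67  74  71 128 142 142 143 143 143 143 144 143 143 142
214 104 104 104 104 104 103 104 136 144 144 145 145 120 118  66  80 121 147 142 142 143 143 142 142 141 142 142 130
215 115 149 156 112 103 150 154 152 147 145 145 146 145 144 121 124 148 149 141 131 130 121 120 113 121 116 118 110
jaw [115.3 129.5 144.2] 428
rider [ 71.2 129.9 -31.3] [ 55.4  91.5 -38.9] [ 81.8 169.5 -13.6] 229
jaw top: n 1727 y 2/50/98% [115.  127.9 144. ] z -24.9
screw head 114 [ 75.6 130.8 -15.1] [ 69.6 124.9 -18. ] [ 81.9 137.6 -13.3]
rack end y 119.6
```

The top view puts the pointer tips at columns 210.6 (rider, row 205.5) and 211.3 (jaw, row 207). That leaves the jaw about 1 mm short, and the wrist estimates give 0.9 to 1.4 mm, all inside ±2.5 mm. The hand is clear, so I'm handing in.

```bash
python3 -c "
from station import ticket
print(ticket.hand_in())"
```

```text
the job is handed in; nothing more can be done
None
```

I rolled the jaw to about 1 mm short of the rider's pointer (limit 2.5 mm) in four strokes by the wheel only, with the hand lifted clear, and handed in after about 14 s; no verdict came back.

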